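# Seat the locating probe in the hidden socket of a pump unit

## Task

Take the steel locating probe out of its stand, set its round nose in the groove of the pump unit's cover plate and slide it gently along until it drops through the hidden sprung shutter in the groove floor. Then push it fully home, with its collar down on the cover plate, and let go of it, leaving it standing there. Press only gently on the unit, never with 35 N or more, and leave the wrench, the jar and the meter where they lie.

Things in the scene. Friction and masses are not known exactly. Their poses are not given: they have to be found in the camera images.
- unit: Pump drive unit: low white metal box, 170 (its x) by 250 (its y) by 65 mm high, fast on the bench. Its top is a bare aluminium cover plate with one groove in the middle; two round ports, 20 mm long, on its -x face. Origin: centre of its underside; z up. A contact force over 35 N between anything and the unit, even for a moment, spoils it; the cover and the groove floor are rigid.
- groove_mid (a point): Middle of the groove, along and across, at the level of the cover's upper face (65 mm above the bench). Axes as the unit's: y along the groove, z up. The groove is straight, 100 mm long, 14.5 mm wide, 3 mm deep, square-walled, with a dark steel floor. In that floor is a hidden socket, its centre anywhere within 36 mm of this point along the groove, elsewhere every time.
- groove_end (a point): The +y end of the groove, at mid width, at the level of the cover's upper face. The socket in the groove floor is square, 14.5 by 14.5 mm, 28 mm deep below the floor, and closed by a flush shutter of the same steel, not to be told from the floor by eye. The shutter is held up by a soft spring: it gives way at about 1 N and returns up if not held down; the probe's own weight holds it down.
- probe: Steel locating probe, all round, 85 mm long, about 0.25 kg. From below: a shank 12 mm thick with a hemispherical nose, 25 mm long in all; a collar 27 mm across (25 to 30 mm above the tip); a handle 24 mm across (30 to 85 mm above the tip), to be gripped from above. Origin: tip of the nose; z runs up to the handle. It starts upright in the stand, collar resting on the stand's top.
- probe_tip (a point): The lowest point of the probe's nose (the same point as the probe's origin).
- probe_collar (a point): The centre of the underside of the probe's collar, 25 mm above the tip. When the probe is home this lies at the level of the cover's upper face.
- stand: Black plastic block, 60 by 60 mm and 40 mm high, fast on the bench, with an upright round hole 16 mm in diameter and 30 mm deep in the middle of its top, in which the probe starts. Origin: centre of its underside; z up.
- wrench: Bystander: steel spanner, 150 mm long, lying on the bench beyond the stand. To be left alone. Origin: its middle, on the bench.
- jar: Bystander: small round jar with a white lid and an amber band, 60 mm in diameter and 70 mm high, beyond the unit. To be left alone. Origin: centre of its underside.
- meter: Bystander: grey hand-held meter, 90 by 170 by 35 mm, lying on the bench to the left of the unit. To be left alone. Origin: centre of its underside.
There are look-alikes about, which are no part of the job. Of the things like the probe, leave any that is orange; of the rest the larger one is meant. Of the things like the stand, leave any that is blue; of the rest the larger one is meant.

How it is judged:
On the way, in this order (a step that is already met when the one before it is completed fails the run):
1. the probe is lifted clear out of its stand (z of probe_tip in the frame of stand above 0.042 m), for 0.1 s.
2. the probe has dropped into the socket in the groove: its tip is over 12 mm below the cover's upper face (z of probe_tip in the frame of groove_mid below -0.012 m and horizontal distance between probe_tip and groove_mid below 0.05 m), for 0.1 s.
At the end, for the whole second after the job is handed in: The probe stands fully home in the socket in the groove: the underside of its collar within 2.5 mm of the cover's upper face, its tip within 50 mm of the groove's middle, upright within 0.1 rad, at rest (under 0.02 m/s) and released (under 0.1 N from the fingers) (z of probe_collar in the frame of groove_mid below 0.0025 m and horizontal distance between probe_tip and groove_mid below 0.05 m and angle between probe's own z axis and vertical below 0.1 rad and linear speed of probe below 0.02 m/s and contact force between probe and the fingers below 0.1 N); the robot touches nothing.
It fails at once if a contact force over 35 N on the pump unit (contact force between unit and anything else above 35 N).
It fails at once if the wrench moved over 30 mm (distance of wrench from where it was at the start of the episode above 0.03 m).
It fails at once if the jar moved over 30 mm (distance of jar from where it was at the start of the episode above 0.03 m).
It fails at once if the meter moved over 30 mm (distance of meter from where it was at the start of the episode above 0.03 m).
It also fails if it takes over 72 s, if anything falls off the work surface, if the arm or the gripper's body presses on something with over 40 N, if the wrist force passes 120 N, or if a joint passes its speed limit or range.

## Robot

A 7-joint arm with a two-finger parallel gripper is mounted at the origin on the work surface. World frame = base frame: x ahead of the robot, y to its left, z up, the work surface at z = 0. Lengths are in m, angles in rad, forces in N, time in s.
With the tool pointing down it reaches from about 0.35 to 0.9 m from the base axis. Payload 8.1 kg.
Tool frame: the origin (TCP) lies midway between the tips of the shut fingers; the grasp point (between the pads) lies 19 mm behind it (arm.grasp_offset is the z of the grasp point in the tool frame, in m); z points along the fingers, y is the line along which they close (so a half turn about z gives the same grasp; the last joint's range is limited). The gripper opens to 85 mm and grips with 20 to 120 N. Pads are 22 mm wide; open, the fingers measure 114 mm over their backs; the gripper's body (76 mm by 85 mm) begins 54 mm behind the grasp point. The pads swing forward as they close: fully open they stand 13 mm farther back than shut.
Start: joints at [-0.103, 0.434, 0.025, 1.573, -0.012, 1.134, -0.075], TCP at [0.625, -0, 0.192] pointing down, gripper open.
Joint ranges: [-2.62, 2.62], [-0.44, 2.09], [-1.27, 1.32], [0.08, 2.57], [-1.32, 4.46], [0.12, 2], [-2.74, 2.74]. Speed limits (rad/s): [2.22, 2.22, 3.01, 3.01, 3.14, 3.14, 3.14].

## Interface

Orientations are given as a rotation vector (axis times angle).
In Python, from workcell import status, viewer, arm gives the robot as it stands.
- The arm moves only by the tool apply_moves, never from a script. Its argument "moves" is a list that holds one entry, the list of rows, each a list of 7 numbers: the turn, a rotation vector about the tool's x, y, z each as a share of pi rad, from -1 to 1, then the shift along the tool's x, y, z each as a share of 0.2 m, from -1 to 1, then the opening in per cent of the stroke, from 0 (shut) to 100 (fully open). A call has 1 to 10 rows; each row shifts and turns the commanded pose from where the row before left it, along the tool's axes as they then stand; what a row does not reach is not made up. A row lasts 1/10 s, in which the tool goes at most 50 mm and 8.59 degrees, less where a joint would pass 70% of its speed; a pose out of reach is approached as far as the arm can. A call with a number of a shift or a turn outside -1 to 1 is refused whole. A call with a gripper value outside its range is refused whole. The fingers move at their own pace and stop on an object; "squeeze" is the grip in N (left out, the last holds). Time passes only in rows, so rows that do not move let the fingers close. It gives the time, the measured TCP pose, the force, the opening and the grip force at its end, in the units of the state.
- status.get_state(): the state, without advancing time (a new reading comes with each control period).
- viewer.grab_frame(name): name is "scene" or "side" or "wrist"; returns the picture (420x560x3 uint8, blue, green, red); there is no depth.
- viewer.camera_info(name): a dict with "vfov" (degrees; the focal length in pixels is half the picture's height over the tangent of half this angle, whatever the lens; pixels are square), "cx", "cy" (the principal point, pixels), "rvec" (rotation vector, rad) and "tvec" (3), from world to camera coordinates, as OpenCV has them; the wrist camera has in their place "T_tool_cam" (4x4, takes a point from camera to tool coordinates, whose origin is the TCP and whose axes are the flange's). Camera axes: x right, y down, z forward; pixel columns grow to the right and rows downward; lengths in m; the calibration is good to about 2 mm. A picture is of the moment at which its call begins: read the wrist's pose just before it. camera_info takes no time and is no camera call.
- arm.sign_off(): hands the job in; it is judged then, once.
The state is a dict: "time_s": time; "qpos": joint angles; "dq": joint speeds; "effort": joint torques, N m; "eef_pos": TCP position; "ee_rot": TCP orientation; "wrist_force": force on the tool from outside, world axes, zero at the start; "ft_torque": the same for the moment, N m; "gripper_width": finger opening in m; "grasp_force": force on a finger pad.
Only numpy, scipy, OpenCV 4.12 (cv2) and the standard library are available. Lean on these libraries where they do the work, as an engineer would, in place of code of your own. Each camera call takes 0.05 s, during which the arm holds its last target. There are 200 camera calls.

## Working session

There is one attempt and no reset: what is moved stays moved. The work goes in short steps, Python scripts to look and compute and a tool call to move; the robot and the scene stay as the last step left them, time stands still between calls to the robot, and variables do not carry over. Pictures are saved under pics/ and viewed, at most 10 in all, crops included, and the job is handed in when it is done.

Besides the shell and the picture viewer there is one more tool, called after "Emit:" as name([rows], argument=value, ...), one row to a line, values as JSON. apply_moves: Moves the arm, as the interface text tells. Its arguments: {"type":"object","properties":{"moves":{"type":"array"},"squeeze":{"type":"number"}},"required":["moves"]}

```bash
mkdir -p pics
cat > h.py <<'E'
import numpy as np, cv2
from workcell import status, viewer, arm
from scipy.spatial.transform import Rotation as R
def snap(n,f):
    s=status.get_state(); im=viewer.grab_frame(n); cv2.imwrite('pics/'+f,im); return s,im
def ray(n,u,v,s=None):
    c=viewer.camera_info(n); f=210/np.tan(np.radians(c['vfov'])/2)
    d=np.array([(u-c['cx'])/f,(v-c['cy'])/f,1.])
    if n=='wrist':
        T=np.array(c['T_tool_cam']); Rt=R.from_rotvec(s['ee_rot']).as_matrix()
        return Rt@T[:3,3]+np.array(s['eef_pos']), Rt@T[:3,:3]@d
    Rm=R.from_rotvec(c['rvec']).as_matrix()
    return -Rm.T@np.array(c['tvec']), Rm.T@d
def at(n,u,v,z,s=None):
    o,d=ray(n,u,v,s); return o+d*(z-o[2])/d[2]
E
python3 - <<'E'
from h import *
s,a=snap('scene','a.png'); _,b=snap('side','b.png'); s2,c=snap('wrist','c.png')
print(s2); print({n:viewer.camera_info(n) for n in ['scene','side','wrist']})
E
```

```text
{'time_s': 0.1, 'qpos': array([-0.10260296,  0.43517186,  0.02496224,  1.57401154, -0.01159301,
        1.13401628, -0.07509059]), 'dq': array([ 0.00049185, -0.00257685, -0.00033865, -0.00208563, -0.00027032,
       -0.00203898,  0.00070105]), 'effort': array([ 3.05215610e-03, -6.71761894e+01,  1.02813520e+00, -3.16906106e+01,
        1.58212596e-02,  7.24380094e-03, -3.14591728e-05]), 'eef_pos': array([ 6.24478455e-01, -5.26245315e-05,  1.90890740e-01]), 'ee_rot': array([-2.22082905e+00, -2.22073169e+00,  1.76606484e-03]), 'wrist_force': array([-0.15282783,  0.62725969,  0.60005059]), 'ft_torque': array([ 0.03736187,  0.03843306, -0.00162243]), 'grasp_force': 0.0, 'gripper_width': 0.08534919656976192}
{'scene': {'vfov': 48.16318165009804, 'cx': 279.84672429995237, 'cy': 212.85405438139134, 'rvec': array([ 2.23256441,  0.49310009, -0.25569958]), 'tvec': array([-0.57851188, -0.04279657,  1.48342974])}, 'side': {'vfov': 56.519561967889175, 'cx': 279.8750456782079, 'cy': 208.4437777089201, 'rvec': array([ 1.97437466, -0.64077447,  0.38647678]), 'tvec': array([-0.4362147 ,  0.26487004,  0.5373685 ])}, 'wrist': {'vfov': 61.433014585194144, 'cx': 283.08105224750506, 'cy': 214.91325514500872, 'T_tool_cam': array([[ 7.85386198e-04, -9.61828784e-01, -2.73650825e-01,
         6.90320725e-02],
       [ 9.99999678e-01,  7.11061397e-04,  3.70788676e-04,
         1.01852045e-04],
       [-1.62052683e-04, -2.73651028e-01,  9.61829033e-01,
        -1.82915014e-01],
       [ 0.00000000e+00,  0.00000000e+00,  0.00000000e+00,
         1.00000000e+00]])}}
```

View pics/a.png

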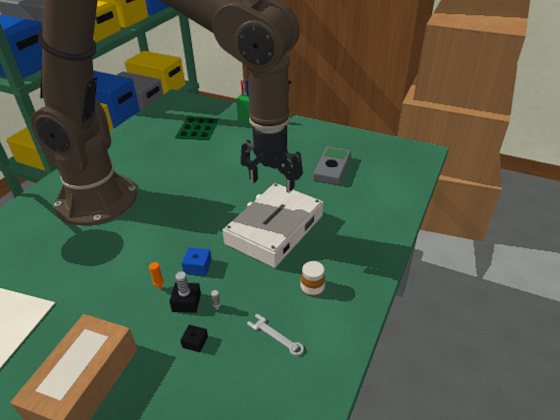

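View pics/b.png

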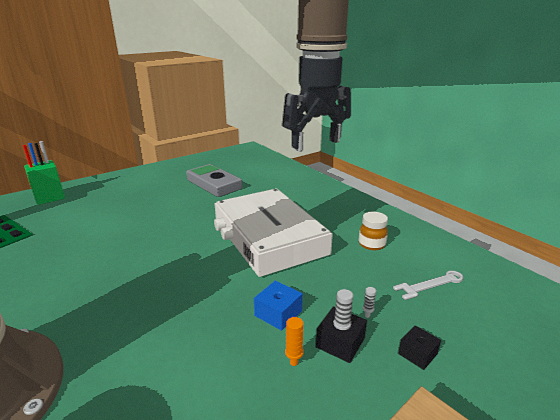

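View pics/c.png

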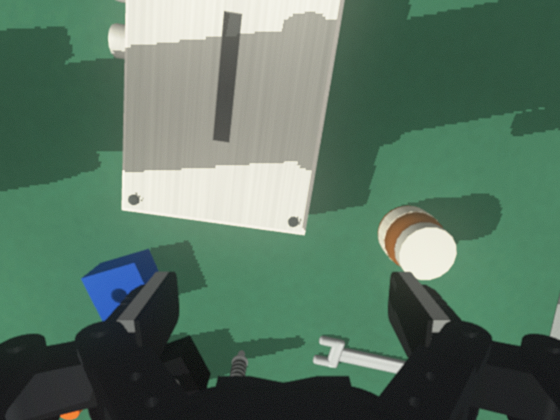

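In the scene view, the probe-like things are silver at (183,283) standing in a black block, small silver at (215,299) and orange at (156,274). The stand-like things are the black block at (186,298), a small black one at (194,338) and a blue one at (197,261). The larger silver probe in the larger black stand fits the description. I'll confirm that in a crop.

Run:
```python
from h import *
a=cv2.imread('pics/a.png');b=cv2.imread('pics/b.png');c=cv2.imread('pics/c.png')
def cr(i,x,y,w,h,k): return cv2.resize(i[y:y+h,x:x+w],None,fx=k,fy=k,interpolation=cv2.INTER_CUBIC)
top=np.hstack([cr(a,140,255,100,75,4),cr(b,300,280,100,75,4)])
bot=np.hstack([cr(c,190,0,100,75,4),cr(c,190,100,100,75,4)])
cv2.imwrite('pics/d.png',np.vstack([top,bot]))
```

```text
(no output)
```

View pics/d.png

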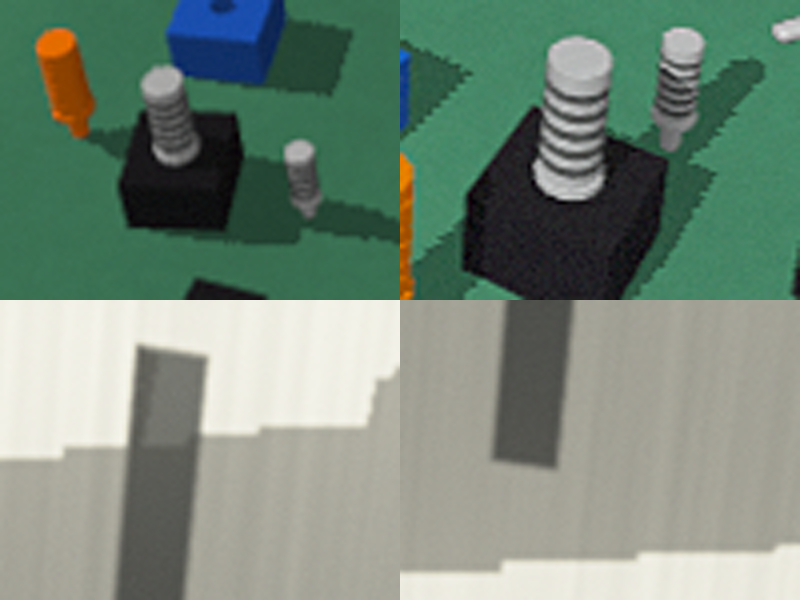

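The crop confirms it: the large ringed silver probe stands in the larger black block. In the wrist view the groove end corners are (224,11) and (242,14), and (213,140) and (229,142).

Run:
```python
from h import *
s=status.get_state()
print('probe top',at('scene',180.5,274,.10),at('side',345,294.5,.10))
P=[at('wrist',u,v,.065,s) for u,v in [(224,11.25),(241.75,14),(213.25,140),(229.25,142)]]
e1=(P[0]+P[1])/2;e2=(P[2]+P[3])/2;d=e1-e2
print(np.round(P,4),e1,e2,(e1+e2)/2,np.linalg.norm(d),np.linalg.norm(P[0]-P[1]),np.degrees(np.arctan2(-d[0],d[1])))
# side-camera check of groove ends
print(at('side',262,208,.065),at('side',280,225,.065),at('scene',283,206,.065),at('scene',263,223,.065))
```

```text
probe top [ 0.49225422 -0.22397259  0.1       ] [ 0.49214069 -0.22970121  0.1       ]
[[0.5784 0.1464 0.065 ]
 [0.5922 0.1445 0.065 ]
 [0.5648 0.0478 0.065 ]
 [0.5784 0.0461 0.065 ]] [0.58530823 0.14541676 0.065     ] [0.57157607 0.04694813 0.065     ] [0.57844215 0.09618244 0.065     ] 0.09942154925086263 0.013933401940075939 -7.939105277521612
[0.58283245 0.13130104 0.065     ] [0.57047009 0.04327991 0.065     ] [0.5862241  0.13857571 0.065     ] [0.56739104 0.05016144 0.065     ]
```

Emit:
apply_moves([
  [[0, 0, 0, -0.19, -0.11, 0, 80], [0, 0, 0, -0.19, -0.11, 0, 60], [0, 0, 0, -0.19, -0.11, 0, 60], [0, 0, 0, -0.19, -0.11, 0, 60], [0, 0, 0, -0.19, -0.11, 0, 60], [0, 0, 0, -0.19, -0.11, 0, 60], [0, 0, 0, 0, 0, 0, 60], [0, 0, 0, 0, 0, 0, 60]],
], squeeze=40)

```text
time_s: 0.95
eef_pos: [0.4923, -0.2289, 0.1916]
ee_rot: [-2.224, -2.218, 0.0]
wrist_force: [-0.3, -0.1, 0.2]
gripper_width: 0.0517
grasp_force: 0.0
```

Run:
```python
from h import *
s,c=snap('wrist','e.png'); print(s['eef_pos'],s['ee_rot'],s['gripper_width'],s['wrist_force'])
for n,u,v in [('orange',160,289),('smallprobe',217,309)]: print(n,at('scene',u,v,0))
```

```text
[ 0.49233281 -0.22892698  0.19156119] [-2.22448024e+00 -2.21818231e+00  8.19801979e-05] 0.05165927319138339 [-0.29282528 -0.0855967   0.21051022]
orange [ 0.40709158 -0.21884119  0.        ]
smallprobe [ 0.57267552 -0.21295419  0.        ]
```

View pics/e.png

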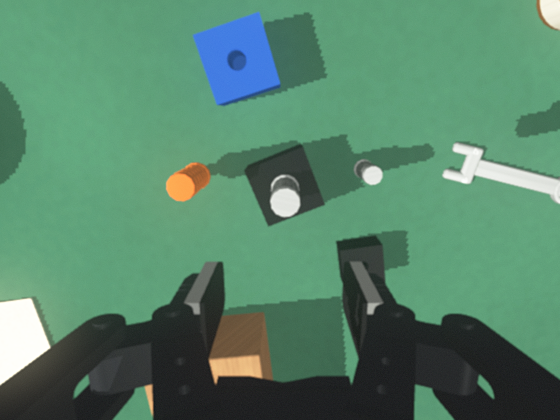

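The wrist view shows the probe top at (285,201), centred between the fingers. The orange one at (185,183) and the small one at (369,172) are well clear.

Run:
```python
from h import *
s=status.get_state()
print(at('wrist',285.5,202,.1,s), at('wrist',285,204,.1,s),s['eef_pos'], arm.grasp_offset)
```

```text
[ 0.49531907 -0.22577421  0.1       ] [ 0.49492291 -0.227421    0.1       ] [ 0.49317549 -0.2275094   0.19151686] -0.0187
```

Emit:
apply_moves([
  [[0, 0, 0, 0.005, 0.005, 0.17, 60], [0, 0, 0, 0, 0, 0.17, 60], [0, 0, 0, 0, 0, 0.17, 60], [0, 0, 0, 0, 0, 0.17, 60], [0, 0, 0, 0, 0, 0, 60], [0, 0, 0, 0, 0, 0, 0], [0, 0, 0, 0, 0, 0, 0], [0, 0, 0, 0, 0, 0, 0], [0, 0, 0, 0, 0, 0, 0]],
], squeeze=40)

```text
time_s: 1.9
eef_pos: [0.4954, -0.2273, 0.0574]
ee_rot: [2.219, 2.219, 0.003]
wrist_force: [-1.1, 0.7, 7.7]
gripper_width: 0.0205
grasp_force: 39.5
```

Emit:
apply_moves([
  [[0, 0, 0, 0, 0, -0.05, 0], [0, 0, 0, 0, 0, -0.1, 0], [0, 0, 0, 0, 0, -0.15, 0], [0, 0, 0, 0, 0, -0.15, 0], [0, 0, 0, 0, 0, -0.05, 0], [0, 0, 0, 0, 0, 0, 0], [0, 0, 0, 0, 0, 0, 0]],
])

```text
time_s: 2.6
eef_pos: [0.4933, -0.2267, 0.1548]
ee_rot: [-2.221, -2.221, 0.001]
wrist_force: [-0.1, 0.7, -2.9]
gripper_width: 0.0206
grasp_force: 39.4
```

Emit:
apply_moves([
  [[0, 0, 0, 0.1, 0.03, 0, 0], [0, 0, 0, 0.2, 0.057, 0, 0], [0, 0, 0, 0.2, 0.057, 0, 0], [0, 0, 0, 0.2, 0.057, 0, 0], [0, 0, 0, 0.2, 0.057, 0, 0], [0, 0, 0, 0.2, 0.057, 0, 0], [0, 0, 0, 0.2, 0.057, 0, 0], [0, 0, 0, 0.1, 0.027, 0, 0], [0, 0, 0.022, 0, 0, 0, 0], [0, 0, 0.022, 0, 0, 0, 0]],
], squeeze=60)

```text
time_s: 3.6
eef_pos: [0.5726, 0.0541, 0.1533]
ee_rot: [-2.369, -2.061, 0.005]
wrist_force: [0.8, 0.5, -3.3]
gripper_width: 0.0189
grasp_force: 58.9
```

Emit:
apply_moves([
  [[0, 0, 0, 0, 0, 0.08, 0], [0, 0, 0, 0, 0, 0.07, 0], [0, 0, 0, 0, 0, 0, 0], [0, 0, 0, 0, 0, 0, 0]],
])

```text
time_s: 4.0
eef_pos: [0.5729, 0.0528, 0.1245]
ee_rot: [-2.369, -2.062, 0.003]
wrist_force: [-0.3, 0.6, -1.9]
gripper_width: 0.0188
grasp_force: 58.9
```

Run:
```python
from h import *
s,c=snap('wrist','f.png'); print(s['eef_pos'],R.from_rotvec(s['ee_rot']).as_matrix().round(4),s['gripper_width'],s['wrist_force'])
_,b=snap('side','g.png')
k=cv2.resize(b[120:270,200:350],(560,560),interpolation=cv2.INTER_CUBIC)
cv2.imwrite('pics/f2.png',cv2.resize(np.hstack([c[:,60:500],k[70:490,80:440]]),(800,420)))
```

```text
[0.57294082 0.05282824 0.12451191] [[ 1.379e-01  9.904e-01 -2.500e-03]
 [ 9.905e-01 -1.379e-01 -5.000e-04]
 [-8.000e-04 -2.400e-03 -1.000e+00]] 0.018849036427938257 [-0.29223112  0.56199747 -1.85203195]
```

View pics/f2.png

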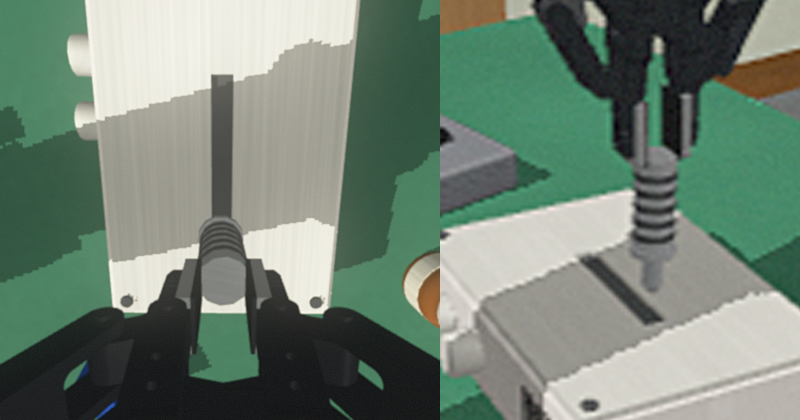

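Run:
```python
from h import *
s=status.get_state(); c=cv2.imread('pics/f.png'); g=cv2.cvtColor(c,6).astype(int)
Rt=R.from_rotvec(s['ee_rot']).as_matrix(); e=np.array(s['eef_pos'])
for v in range(85,210,20):
    r=g[v,255:310]; print(v, end=' ')
    d=np.where(r<(r.max()+r.min())/2)[0]; a,b=255+d[0]-.5,255+d[-1]+.5
    P=[Rt.T@(at('wrist',u,v,.065,s)-e)*1000 for u in (a,b)]; print(a,b,np.round(P,1)[:,:2].ravel(),'mid y',(P[0]+P[1])[1]/2)
for v in (72,73,74,75,76): print(v,g[v,282], np.round((Rt.T@(at('wrist',282,v,.065,s)-e)*1000)[:2],1))
```

```text
85 270.5 309.5 [87.4 -8.  87.4 17.3] mid y 4.664624153371493
105 270.5 292.5 [75.  -8.1 75.   6.4] mid y -0.8554417376628618
125 270.5 292.5 [62.2 -8.2 62.2  6.5] mid y -0.8610386015077065
145 270.5 292.5 [49.1 -8.3 49.1  6.6] mid y -0.8668060505811397
165 270.5 291.5 [35.5 -8.5 35.5  6. ] mid y -1.21722159250122
185 271.5 291.5 [21.5 -7.9 21.5  6.1] mid y -0.8788918932854615
205 271.5 291.5 [ 7.1 -8.   7.1  6.2] mid y -0.8852208724168036
72 233 [95.2 -0.5]
73 226 [94.6 -0.5]
74 183 [94.  -0.5]
75 129 [93.4 -0.5]
76 116 [92.8 -0.5]
```

Emit:
apply_moves([
  [[0, 0, 0, 0.015, -0.0045, 0.03, 0], [0, 0, 0, 0, 0, 0.04, 0], [0, 0, 0, 0, 0, 0, 0], [0, 0, 0, 0, 0, 0, 0], [0, 0, 0, 0, 0, 0.005, 0], [0, 0, 0, 0, 0, 0, 0]],
])

```text
time_s: 4.7
eef_pos: [0.5735, 0.056, 0.1107]
ee_rot: [2.37, 2.062, 0.0]
wrist_force: [0.1, -0.4, -2.3]
gripper_width: 0.0188
grasp_force: 58.9
```

Run:
```python
from h import *
s=status.get_state(); print(s['eef_pos'],s['wrist_force'])
_,b=snap('side','i.png'); _,c=snap('wrist','j.png');_,a=snap('scene','k.png')
cv2.imwrite('pics/i2.png',np.hstack([cv2.resize(b[150:250,220:320],(400,400),interpolation=2),cv2.resize(a[150:250,220:320],(400,400),interpolation=2)]))
```

```text
[0.573456   0.05598977 0.11070084] [ 0.14149322 -0.36134813 -2.29597427]
```

View pics/i2.png

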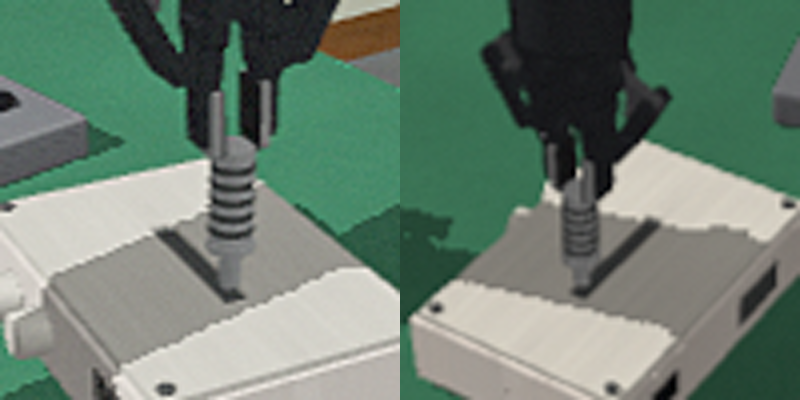

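Run:
```python
from h import *
s=status.get_state(); e=np.array(s['eef_pos'])
for n in('side','scene'):
    c=viewer.camera_info(n); f=210/np.tan(np.radians(c['vfov'])/2); K=np.array([[f,0,c['cx']],[0,f,c['cy']],[0,0,1.]])
    for dz in (.045,.02,0,-.012,-.0424):
        p=cv2.projectPoints(np.array([e+[0,0,dz]]),np.array(c['rvec']),np.array(c['tvec']),K,None)[0].ravel()
        print(n,dz,p.round(1),'crop',((p-[220,150])*4+[0 if n=='side' else 400,0]).round())
```

```text
side 0.045 [277.5 183.8] crop [230. 135.]
side 0.02 [277.5 194.8] crop [230. 179.]
side 0 [277.6 203.3] crop [230. 213.]
side -0.012 [277.6 208.4] crop [230. 233.]
side -0.0424 [277.7 220.8] crop [231. 283.]
scene 0.045 [264.6 196.2] crop [578. 185.]
scene 0.02 [265.  203.6] crop [580. 215.]
scene 0 [265.3 209.4] crop [581. 238.]
scene -0.012 [265.5 212.9] crop [582. 251.]
scene -0.0424 [265.9 221.4] crop [584. 285.]
```

Emit:
apply_moves([
  [[0, 0, 0, 0, 0, 0.005, 0], [0, 0, 0, 0, 0, 0.005, 0], [0, 0, 0, 0, 0, 0, 0]],
])

```text
time_s: 5.15
eef_pos: [0.5732, 0.056, 0.1085]
ee_rot: [-2.37, -2.063, 0.0]
wrist_force: [-0.4, 0.6, -3.5]
gripper_width: 0.0192
grasp_force: 58.9
```

Emit:
apply_moves([
  [[0, 0, 0, 0, 0, 0.005, 0], [0, 0, 0, 0, 0, 0, 0]],
])

```text
time_s: 5.35
eef_pos: [0.5732, 0.0561, 0.1075]
ee_rot: [-2.37, -2.063, 0.0]
wrist_force: [0.0, -0.4, -3.2]
gripper_width: 0.0192
grasp_force: 58.9
```

Emit:
apply_moves([
  [[0, 0, 0, 0, 0, 0.005, 0], [0, 0, 0, 0, 0, 0, 0]],
])

```text
time_s: 5.55
eef_pos: [0.5733, 0.0561, 0.1065]
ee_rot: [-2.37, -2.063, 0.0]
wrist_force: [-0.3, 0.6, -2.9]
gripper_width: 0.0191
grasp_force: 58.9
```

Emit:
apply_moves([
  [[0, 0, 0, 0, 0, 0.005, 0], [0, 0, 0, 0, 0, 0, 0]],
])

```text
time_s: 5.75
eef_pos: [0.5732, 0.0561, 0.1055]
ee_rot: [-2.37, -2.063, 0.0]
wrist_force: [0.5, -1.2, -2.5]
gripper_width: 0.019
grasp_force: 58.9
```

Emit:
apply_moves([
  [[0, 0, 0, 0, 0, 0.003, 0], [0, 0, 0, 0, 0, 0, 0]],
])

```text
time_s: 5.95
eef_pos: [0.5733, 0.0561, 0.105]
ee_rot: [-2.37, -2.063, 0.0]
wrist_force: [-0.1, -0.3, -2.8]
gripper_width: 0.0192
grasp_force: 58.9
```

Emit:
apply_moves([
  [[0, 0, 0, 0, 0, 0.003, 0], [0, 0, 0, 0, 0, 0, 0]],
])

```text
time_s: 6.15
eef_pos: [0.5734, 0.0561, 0.1044]
ee_rot: [2.37, 2.063, 0.0]
wrist_force: [-0.7, -0.6, -2.3]
gripper_width: 0.0189
grasp_force: 59.0
```

Emit:
apply_moves([
  [[0, 0, 0, 0, 0, 0.0025, 0], [0, 0, 0, 0, 0, 0, 0]],
])

```text
time_s: 6.35
eef_pos: [0.5735, 0.0561, 0.1041]
ee_rot: [2.37, 2.062, 0.001]
wrist_force: [-0.8, -0.0, 0.1]
gripper_width: 0.0188
grasp_force: 59.5
```

Emit:
apply_moves([
  [[0, 0, 0, 0, 0, 0.0025, 0], [0, 0, 0, 0, 0, 0, 0]],
])

```text
time_s: 6.55
eef_pos: [0.5738, 0.0562, 0.104]
ee_rot: [2.369, 2.062, 0.002]
wrist_force: [-0.3, -0.2, 4.8]
gripper_width: 0.019
grasp_force: 60.0
```

Emit:
apply_moves([
  [[0, 0, 0, 0, 0, -0.001, 0], [0, 0, 0, 0, 0.005, 0, 0], [0, 0, 0, 0, 0.005, 0, 0], [0, 0, 0, 0, 0, 0, 0]],
])

```text
time_s: 6.95
eef_pos: [0.5752, 0.0559, 0.1038]
ee_rot: [-2.369, -2.062, 0.0]
wrist_force: [-2.4, 0.6, 5.8]
gripper_width: 0.0192
grasp_force: 59.9
```

Emit:
apply_moves([
  [[0, 0, 0, 0, -0.01, 0, 0], [0, 0, 0, 0, -0.005, 0, 0], [0, 0, 0, 0, -0.005, 0, 0], [0, 0, 0, 0, 0, 0, 0]],
])

```text
time_s: 7.35
eef_pos: [0.5721, 0.0563, 0.1039]
ee_rot: [2.369, 2.062, 0.002]
wrist_force: [2.4, -0.3, 3.5]
gripper_width: 0.0188
grasp_force: 60.4
```

Emit:
apply_moves([
  [[0, 0, 0, 0, -0.005, 0, 0], [0, 0, 0, 0, -0.005, 0, 0], [0, 0, 0, 0, 0, 0, 0]],
])

```text
time_s: 7.65
eef_pos: [0.5701, 0.0566, 0.1039]
ee_rot: [2.369, 2.062, 0.002]
wrist_force: [3.9, -0.5, 4.3]
gripper_width: 0.019
grasp_force: 60.4
```

Emit:
apply_moves([
  [[0, 0, 0, 0, 0.01, 0, 0], [0, 0, 0, 0, 0.01, -0.001, 0], [0, 0, 0, 0, 0, 0, 0]],
])

```text
time_s: 7.95
eef_pos: [0.5729, 0.0562, 0.1038]
ee_rot: [-2.369, -2.062, 0.001]
wrist_force: [1.6, -0.6, 7.5]
gripper_width: 0.0192
grasp_force: 60.8
```

Emit:
apply_moves([
  [[0, 0, 0, 0.0075, 0, 0, 0], [0, 0, 0, 0.0075, 0, 0, 0], [0, 0, 0, 0.0075, 0, 0, 0], [0, 0, 0, 0, 0, 0, 0]],
])

```text
time_s: 8.35
eef_pos: [0.5734, 0.0608, 0.1037]
ee_rot: [-2.369, -2.063, 0.001]
wrist_force: [0.9, -0.5, 5.9]
gripper_width: 0.0191
grasp_force: 60.6
```

Emit:
apply_moves([
  [[0, 0, 0, 0.0075, 0, 0, 0], [0, 0, 0, 0.0075, 0, 0, 0], [0, 0, 0, 0.0075, 0, 0, 0], [0, 0, 0, 0, 0, 0, 0]],
])

```text
time_s: 8.75
eef_pos: [0.574, 0.0651, 0.1035]
ee_rot: [-2.369, -2.063, 0.002]
wrist_force: [1.0, -0.2, 4.8]
gripper_width: 0.019
grasp_force: 60.0
```

Emit:
apply_moves([
  [[0, 0, 0, 0.0075, 0, 0, 0], [0, 0, 0, 0.0075, 0, 0, 0], [0, 0, 0, 0.0075, 0, 0, 0], [0, 0, 0, 0, 0, 0, 0]],
])

```text
time_s: 9.15
eef_pos: [0.5746, 0.0695, 0.1033]
ee_rot: [-2.369, -2.063, 0.002]
wrist_force: [0.0, -2.0, 0.3]
gripper_width: 0.0188
grasp_force: 58.8
```

Emit:
apply_moves([
  [[0, 0, 0, 0.0075, 0, 0, 0], [0, 0, 0, 0.0075, 0, 0, 0], [0, 0, 0, 0.0075, 0, 0, 0], [0, 0, 0, 0, 0, 0, 0]],
])

```text
time_s: 9.55
eef_pos: [0.5756, 0.0744, 0.1037]
ee_rot: [-2.369, -2.063, 0.0]
wrist_force: [-0.8, -1.0, -0.6]
gripper_width: 0.0189
grasp_force: 58.8
```

Emit:
apply_moves([
  [[0, 0, 0, 0.0075, 0, 0, 0], [0, 0, 0, 0.0075, 0, 0, 0], [0, 0, 0, 0.0075, 0, 0, 0], [0, 0, 0, 0, 0, 0, 0]],
])

```text
time_s: 9.95
eef_pos: [0.5765, 0.0788, 0.1038]
ee_rot: [-2.369, -2.063, -0.0]
wrist_force: [-1.4, -1.3, -0.6]
gripper_width: 0.0191
grasp_force: 59.0
```

Emit:
apply_moves([
  [[0, 0, 0, 0, 0, 0.0025, 0], [0, 0, 0, 0, 0, 0.0025, 0], [0, 0, 0, 0, 0, 0, 0]],
])

```text
time_s: 10.25
eef_pos: [0.577, 0.0786, 0.1035]
ee_rot: [2.369, 2.062, 0.002]
wrist_force: [-1.6, -0.8, 5.0]
gripper_width: 0.0193
grasp_force: 59.8
```

Emit:
apply_moves([
  [[0, 0, 0, 0, -0.005, -0.003, 0], [0, 0, 0, -0.01, 0, 0, 0], [0, 0, 0, -0.01, 0, 0, 0], [0, 0, 0, -0.01, 0, 0, 0], [0, 0, 0, -0.0125, 0, 0, 0], [0, 0, 0, 0, 0, 0, 0]],
])

```text
time_s: 10.85
eef_pos: [0.5747, 0.0698, 0.1039]
ee_rot: [2.37, 2.062, 0.001]
wrist_force: [1.0, -0.2, 4.9]
gripper_width: 0.0193
grasp_force: 60.5
```

Emit:
apply_moves([
  [[0, 0, 0, 0, 0, 0.0025, 0], [0, 0, 0, 0, 0, 0.0025, 0], [0, 0, 0, 0, 0, 0, 0]],
])

```text
time_s: 11.15
eef_pos: [0.5753, 0.0704, 0.1036]
ee_rot: [2.369, 2.062, 0.004]
wrist_force: [0.2, -0.1, 11.2]
gripper_width: 0.0191
grasp_force: 61.3
```

Emit:
apply_moves([
  [[0, 0, 0, 0.0075, 0, -0.003, 0], [0, 0, 0, 0.0075, 0, 0, 0], [0, 0, 0, 0.0075, 0, 0, 0], [0, 0, 0, 0.0075, 0, 0, 0], [0, 0, 0, 0.0075, 0, 0, 0], [0, 0, 0, 0, 0, 0, 0]],
])

```text
time_s: 11.75
eef_pos: [0.576, 0.0776, 0.1036]
ee_rot: [2.369, 2.062, 0.002]
wrist_force: [1.5, -0.7, 5.6]
gripper_width: 0.0191
grasp_force: 60.2
```

Emit:
apply_moves([
  [[0, 0, 0, 0.0075, 0, 0, 0], [0, 0, 0, 0.0075, 0, 0, 0], [0, 0, 0, 0.0075, 0, 0, 0], [0, 0, 0, 0, 0, 0, 0]],
])

```text
time_s: 12.15
eef_pos: [0.5763, 0.0821, 0.1032]
ee_rot: [2.369, 2.063, 0.001]
wrist_force: [1.2, -0.7, 5.1]
gripper_width: 0.0187
grasp_force: 59.7
```

Emit:
apply_moves([
  [[0, 0, 0, 0.0075, 0, 0, 0], [0, 0, 0, 0.0075, 0, 0, 0], [0, 0, 0, 0.0075, 0, 0, 0], [0, 0, 0, 0, 0, 0, 0]],
])

```text
time_s: 12.55
eef_pos: [0.5764, 0.0865, 0.1027]
ee_rot: [-2.369, -2.063, 0.001]
wrist_force: [2.1, -2.2, 1.6]
gripper_width: 0.0186
grasp_force: 58.7
```

Emit:
apply_moves([
  [[0, 0, 0, 0, 0, 0.0025, 0], [0, 0, 0, 0, 0, 0.0025, 0], [0, 0, 0, 0, 0, 0, 0]],
])

```text
time_s: 12.85
eef_pos: [0.5768, 0.0867, 0.1024]
ee_rot: [2.37, 2.063, 0.001]
wrist_force: [0.5, -2.0, 7.0]
gripper_width: 0.0189
grasp_force: 59.4
```

Run:
```python
from h import *
_,b=snap('side','l.png'); _,c=snap('wrist','m.png');_,a=snap('scene','n.png')
I=lambda i,x,y,w,h,W,H: cv2.resize(i[y:y+h,x:x+w],(W,H),interpolation=2)
cv2.imwrite('pics/l2.png',np.hstack([I(b,235,155,70,80,400,457),I(a,235,165,60,69,397,457)]))
```

```text
(no output)
```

View pics/l2.png

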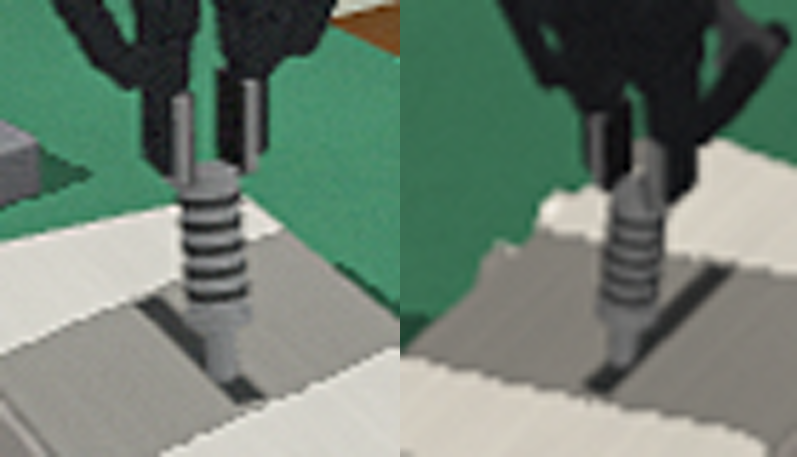

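Run:
```python
from h import *
print('eef',status.get_state()['eef_pos'])
print('tip',at('side',273.9,221.2,.064),at('scene',268.2,219.7,.064))
print('top',at('side',272.1,185.6,.146),at('scene',271.3,193,.146))
```

```text
eef [0.57677786 0.08671485 0.1024386 ]
tip [0.57042557 0.06586303 0.064     ] [0.57369556 0.06925642 0.064     ]
top [0.57168645 0.07306196 0.146     ] [0.57757861 0.08660225 0.146     ]
```

Run:
```python
from h import *
s=status.get_state(); e=np.array(s['eef_pos']); Rt=R.from_rotvec(s['ee_rot']).as_matrix()
for n,o,k,x0 in(('side',(235,155),5.714,0),('scene',(235,165),6.617,400)):
    c=viewer.camera_info(n); f=210/np.tan(np.radians(c['vfov'])/2); K=np.array([[f,0,c['cx']],[0,f,c['cy']],[0,0,1.]])
    for y in(-.0095,.0095):
      for z in(0,-.019,-.038):
        p=cv2.projectPoints(np.array([e+Rt@[0,y,z]]),np.array(c['rvec']),np.array(c['tvec']),K,None)[0].ravel()
        print(n,y,z,((p-o)*k+[x0,0]).round())
print(Rt.round(3))
```

```text
side -0.0095 0 [181. 269.]
side -0.0095 -0.019 [180. 224.]
side -0.0095 -0.038 [180. 178.]
side 0.0095 0 [226. 259.]
side 0.0095 -0.019 [225. 214.]
side 0.0095 -0.038 [225. 168.]
scene -0.0095 0 [623. 260.]
scene -0.0095 -0.019 [621. 225.]
scene -0.0095 -0.038 [620. 188.]
scene 0.0095 0 [661. 276.]
scene 0.0095 -0.019 [660. 240.]
scene 0.0095 -0.038 [658. 203.]
[[ 0.138  0.99   0.001]
 [ 0.99  -0.138  0.   ]
 [ 0.001  0.001 -1.   ]]
```

The crop shows the probe tilted about 0.2 rad, with its tip lagging toward -y. The pads overlap only the top of the handle. I'll put it back in the stand, re-grip deeper and slide again.

Emit:
apply_moves([
  [[0, 0, 0, 0, 0, -0.05, 0], [0, 0, 0, 0, 0, -0.1, 0], [0, 0, 0, 0, 0, -0.12, 0], [0, 0.032, 0, 0, 0, 0, 0], [0, 0.032, 0, 0, 0, 0, 0], [0, 0, 0, 0, 0, 0, 0]],
])

```text
time_s: 13.6
eef_pos: [0.5756, 0.0816, 0.1555]
ee_rot: [-2.27, -1.961, -0.228]
wrist_force: [-0.3, -1.7, -3.3]
gripper_width: 0.0193
grasp_force: 59.3
```

Run:
```python
from h import *
s=status.get_state(); e=np.array(s['eef_pos']); Rt=R.from_rotvec(s['ee_rot']).as_matrix()
print(e,Rt.round(3)); d=np.array([.494,-.2195,e[2]])-e
print('shift shares',(Rt.T@d/.2).round(3))
```

```text
[0.57563447 0.08157043 0.1554664 ] [[ 0.142  0.989  0.027]
 [ 0.969 -0.145  0.198]
 [ 0.2   -0.002 -0.98 ]]
shift shares [-1.517 -0.186 -0.31 ]
```

Emit:
apply_moves([
  [[0, 0, 0, -0.117, -0.016, -0.03, 0], [0, 0, 0, -0.2, -0.024, -0.04, 0], [0, 0, 0, -0.2, -0.024, -0.04, 0], [0, 0, 0, -0.2, -0.024, -0.04, 0], [0, 0, 0, -0.2, -0.024, -0.04, 0], [0, 0, 0, -0.2, -0.024, -0.04, 0], [0, 0, 0, -0.2, -0.024, -0.04, 0], [0, 0, 0, -0.2, -0.026, -0.04, 0], [0, 0, 0, 0, 0, 0, 0], [0, 0, 0, 0, 0, 0, 0]],
])

```text
time_s: 14.6
eef_pos: [0.4963, -0.2154, 0.1559]
ee_rot: [-2.265, -1.967, -0.227]
wrist_force: [0.4, 0.5, -1.8]
gripper_width: 0.0189
grasp_force: 59.3
```

Run:
```python
from h import *
s=status.get_state(); print(s['eef_pos'],s['wrist_force'])
_,b=snap('side','o.png'); _,a=snap('scene','p.png')
I=lambda i,x,y,w,h: cv2.resize(i[y:y+h,x:x+w],(400,560),interpolation=2)
cv2.imwrite('pics/o2.png',np.hstack([I(b,290,240,100,140),I(a,150,225,75,105)]))
```

```text
[ 0.49631691 -0.21540181  0.15587671] [ 0.35588079  0.5087054  -1.75595617]
```

View pics/o2.png

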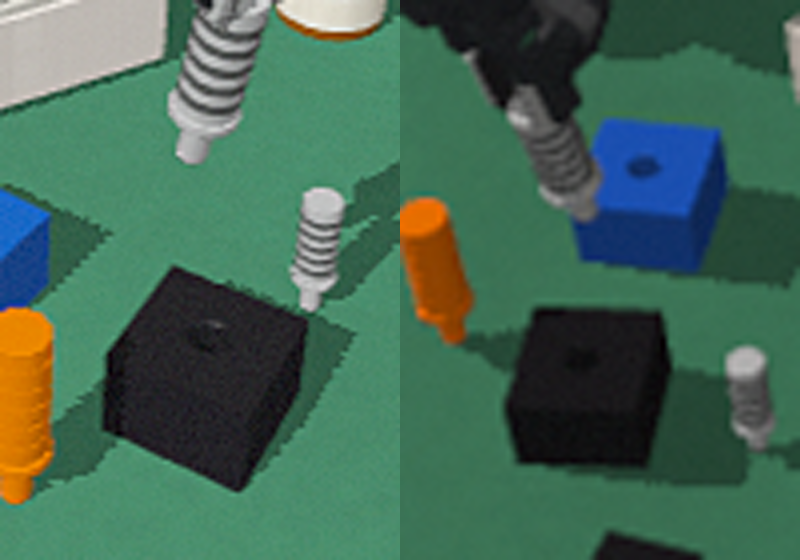

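The probe is now leaning the other way, so the earlier tilt was elastic. I'll turn the tool back upright and set the probe down in the stand.

Emit:
apply_moves([
  [[0, -0.032, 0, 0, 0, 0, 0], [0, -0.032, 0, 0, 0, 0, 0], [0, 0, 0, -0.059, -0.003, 0, 0], [0, 0, 0, 0, 0, 0, 0], [0, 0, 0, 0, 0, 0, 0]],
])

```text
time_s: 15.2
eef_pos: [0.4948, -0.226, 0.1561]
ee_rot: [-2.369, -2.063, -0.0]
wrist_force: [0.8, 0.1, -2.9]
gripper_width: 0.0188
grasp_force: 59.3
```

Run:
```python
from h import *
s=status.get_state(); e=np.array(s['eef_pos']); Rt=R.from_rotvec(s['ee_rot']).as_matrix(); print(e,Rt.round(3))
_,b=snap('side','q.png'); _,a=snap('scene','r.png'); _,w=snap('wrist','s.png')
for n in('side','scene'):
    c=viewer.camera_info(n); f=210/np.tan(np.radians(c['vfov'])/2); K=np.array([[f,0,c['cx']],[0,f,c['cy']],[0,0,1.]])
    for dz in (.043,-.042):
        print(n,dz,cv2.projectPoints(np.array([e+[0,0,dz]]),np.array(c['rvec']),np.array(c['tvec']),K,None)[0].ravel().round(1))
I=lambda i,x,y,w,h: cv2.resize(i[y:y+h,x:x+w],(400,560),interpolation=2)
cv2.imwrite('pics/q2.png',np.hstack([I(b,290,240,100,140),I(a,150,225,75,105)]))
```

```text
[ 0.49480961 -0.22604434  0.15614542] [[ 0.137  0.991 -0.   ]
 [ 0.991 -0.137  0.001]
 [ 0.001 -0.    -1.   ]]
side 0.043 [350.  236.1]
side -0.042 [345.3 285. ]
scene 0.043 [173.9 244.4]
scene -0.042 [179.9 270.8]
```

View pics/q2.png

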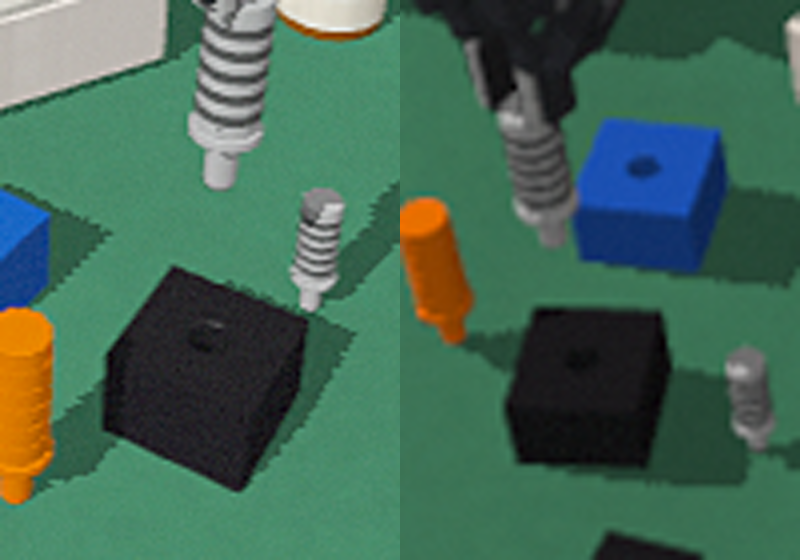

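The probe now hangs upright, with its tip at side (345,287) and scene (179,271). The stand hole is at side (342.5,323.3) and scene (184.3,292).

Run:
```python
from h import *
for n,h,t in(('side',(342.5,323.3),(345,286.5)),('scene',(184.3,291.9),(178.8,270.8))):
    print(n,at(n,*h,.04),at(n,*t,.114))
```

```text
side [ 0.49470705 -0.22801671  0.04      ] [ 0.4921672  -0.22816012  0.114     ]
scene [ 0.49398746 -0.22686736  0.04      ] [ 0.49228357 -0.22704864  0.114     ]
```

Emit:
apply_moves([
  [[0, 0, 0, 0, 0.006, 0.1, 0], [0, 0, 0, 0, 0, 0.15, 0], [0, 0, 0, 0, 0, 0.1, 0], [0, 0, 0, 0, 0, 0.02, 0], [0, 0, 0, 0, 0, 0.02, 0], [0, 0, 0, 0, 0, 0.02, 0], [0, 0, 0, 0, 0, 0, 0]],
])

```text
time_s: 16.05
eef_pos: [0.4964, -0.2271, 0.0746]
ee_rot: [2.369, 2.062, 0.001]
wrist_force: [-0.7, 0.9, -2.6]
gripper_width: 0.0189
grasp_force: 59.2
```

Emit:
apply_moves([
  [[0, 0, 0, 0, 0, 0.025, 0], [0, 0, 0, 0, 0, 0.025, 0], [0, 0, 0, 0, 0, 0.02, 0], [0, 0, 0, 0, 0, 0, 0], [0, 0, 0, 0, 0, 0, 0]],
])

```text
time_s: 16.55
eef_pos: [0.4959, -0.2269, 0.0601]
ee_rot: [-2.369, -2.063, 0.0]
wrist_force: [0.2, 0.5, -3.0]
gripper_width: 0.019
grasp_force: 59.2
```

Emit:
apply_moves([
  [[0, 0, 0, 0, 0, 0, 50], [0, 0, 0, 0, 0, 0, 50], [0, 0, 0, 0, 0, 0, 50], [0, 0, 0, 0, 0, 0.03, 50], [0, 0, 0, 0, 0, 0.02, 50], [0, 0, 0, 0, 0, 0.02, 50], [0, 0, 0, 0, 0, 0, 50]],
])

```text
time_s: 17.25
eef_pos: [0.4955, -0.2267, 0.0454]
ee_rot: [-2.369, -2.062, 0.001]
wrist_force: [-1.0, 0.0, -0.3]
gripper_width: 0.0428
grasp_force: 0.0
```

Emit:
apply_moves([
  [[0, 0, 0, 0, 0, 0.02, 50], [0, 0, 0, 0, 0, 0.02, 50], [0, 0, 0, 0, 0, 0.015, 50], [0, 0, 0, 0, 0, 0, 50]],
])

```text
time_s: 17.65
eef_pos: [0.4956, -0.2268, 0.0347]
ee_rot: [-2.369, -2.062, 0.001]
wrist_force: [0.2, 1.1, 0.5]
gripper_width: 0.043
grasp_force: 0.0
```

Emit:
apply_moves([
  [[0, 0, 0, 0, 0, 0, 0], [0, 0, 0, 0, 0, 0, 0], [0, 0, 0, 0, 0, 0, 0], [0, 0, 0, 0, 0, 0, 0]],
], squeeze=60)

```text
time_s: 18.05
eef_pos: [0.4959, -0.2269, 0.0353]
ee_rot: [2.37, 2.063, 0.0]
wrist_force: [-1.9, -0.3, 2.4]
gripper_width: 0.0224
grasp_force: 58.8
```

Emit:
apply_moves([
  [[0, 0, 0, 0, 0, -0.05, 0], [0, 0, 0, 0, 0, -0.15, 0], [0, 0, 0, 0, 0, -0.2, 0], [0, 0, 0, 0, 0, -0.1, 0], [0, 0, 0, 0, 0, 0, 0]],
], squeeze=80)

```text
time_s: 18.55
eef_pos: [0.4981, -0.2277, 0.1387]
ee_rot: [2.366, 2.059, 0.005]
wrist_force: [0.9, -0.4, -3.4]
gripper_width: 0.0217
grasp_force: 78.9
```

Emit:
apply_moves([
  [[0, 0, 0, 0.1, 0.02, 0, 0], [0, 0, 0, 0.2, 0.024, 0, 0], [0, 0, 0, 0.2, 0.024, 0, 0], [0, 0, 0, 0.2, 0.024, 0, 0], [0, 0, 0, 0.2, 0.024, 0, 0], [0, 0, 0, 0.2, 0.024, 0, 0], [0, 0, 0, 0.2, 0.024, 0, 0], [0, 0, 0, 0.155, 0.025, 0, 0], [0, 0, 0, 0, 0, 0, 0], [0, 0, 0, 0, 0, 0, 0]],
])

```text
time_s: 19.55
eef_pos: [0.5727, 0.0568, 0.1339]
ee_rot: [-2.367, -2.064, 0.003]
wrist_force: [-0.1, -0.8, -2.9]
gripper_width: 0.0218
grasp_force: 78.9
```

Emit:
apply_moves([
  [[0, 0, 0, 0, 0.0025, 0.08, 0], [0, 0, 0, 0, 0, 0.1, 0], [0, 0, 0, 0, 0, 0.05, 0], [0, 0, 0, 0, 0, 0, 0], [0, 0, 0, 0, 0, 0, 0]],
])

```text
time_s: 20.05
eef_pos: [0.5741, 0.0553, 0.0894]
ee_rot: [2.371, 2.061, -0.0]
wrist_force: [0.0, 0.1, -2.9]
gripper_width: 0.0217
grasp_force: 78.8
```

Emit:
apply_moves([
  [[0, 0, 0, 0, 0, 0.005, 0], [0, 0, 0, 0, 0, 0, 0]],
])

```text
time_s: 20.25
eef_pos: [0.5745, 0.0559, 0.0889]
ee_rot: [2.369, 2.062, 0.002]
wrist_force: [-0.0, -0.7, -2.6]
gripper_width: 0.0216
grasp_force: 78.8
```

Emit:
apply_moves([
  [[0, 0, 0, 0.005, -0.0065, 0, 0], [0, 0, 0, 0, 0, 0.007, 0], [0, 0, 0, 0, 0, 0.006, 0], [0, 0, 0, 0, 0, 0, 0]],
])

```text
time_s: 20.65
eef_pos: [0.5727, 0.0572, 0.0854]
ee_rot: [-2.369, -2.063, 0.0]
wrist_force: [0.1, -0.3, -3.2]
gripper_width: 0.0221
grasp_force: 78.8
```

Emit:
apply_moves([
  [[0, 0, 0, 0, 0, 0.005, 0], [0, 0, 0, 0, 0, 0, 0]],
])

```text
time_s: 20.85
eef_pos: [0.5728, 0.0572, 0.0844]
ee_rot: [-2.37, -2.063, 0.0]
wrist_force: [0.2, -0.0, -3.0]
gripper_width: 0.0214
grasp_force: 78.8
```

Emit:
apply_moves([
  [[0, 0, 0, 0, 0, 0.005, 0], [0, 0, 0, 0, 0, 0, 0]],
])

```text
time_s: 21.05
eef_pos: [0.5728, 0.0571, 0.0834]
ee_rot: [-2.37, -2.063, 0.0]
wrist_force: [-0.2, -1.1, -2.5]
gripper_width: 0.0214
grasp_force: 78.8
```

Emit:
apply_moves([
  [[0, 0, 0, 0, 0, 0.0025, 0], [0, 0, 0, 0, 0, 0, 0]],
])

```text
time_s: 21.25
eef_pos: [0.5728, 0.0572, 0.083]
ee_rot: [-2.37, -2.063, 0.0]
wrist_force: [0.2, 0.5, -3.4]
gripper_width: 0.0218
grasp_force: 78.8
```

Emit:
apply_moves([
  [[0, 0, 0, 0, 0, 0.0025, 0], [0, 0, 0, 0, 0, 0, 0]],
])

```text
time_s: 21.45
eef_pos: [0.5729, 0.0572, 0.0825]
ee_rot: [2.37, 2.063, -0.0]
wrist_force: [0.1, 0.9, -3.2]
gripper_width: 0.0215
grasp_force: 78.8
```

Emit:
apply_moves([
  [[0, 0, 0, 0, 0, 0.0015, 0], [0, 0, 0, 0, 0, 0, 0]],
])

```text
time_s: 21.65
eef_pos: [0.5729, 0.0572, 0.0822]
ee_rot: [-2.37, -2.063, -0.0]
wrist_force: [-1.3, -0.0, -3.5]
gripper_width: 0.0214
grasp_force: 78.8
```

Emit:
apply_moves([
  [[0, 0, 0, 0, 0, 0.0015, 0], [0, 0, 0, 0, 0, 0, 0]],
])

```text
time_s: 21.85
eef_pos: [0.573, 0.0572, 0.0821]
ee_rot: [2.37, 2.063, 0.0]
wrist_force: [-0.1, -0.1, -1.4]
gripper_width: 0.0216
grasp_force: 79.0
```

Emit:
apply_moves([
  [[0, 0, 0, 0, 0, 0.0015, 0], [0, 0, 0, 0, 0, 0, 0]],
])

```text
time_s: 22.05
eef_pos: [0.5731, 0.0572, 0.0819]
ee_rot: [2.37, 2.062, 0.001]
wrist_force: [-0.6, -0.2, 0.8]
gripper_width: 0.0216
grasp_force: 79.2
```

Emit:
apply_moves([
  [[0, 0, 0, 0, 0, 0.0015, 0], [0, 0, 0, 0, 0, 0, 0]],
])

```text
time_s: 22.25
eef_pos: [0.5731, 0.0572, 0.0818]
ee_rot: [2.369, 2.062, 0.001]
wrist_force: [-1.8, -0.3, 4.9]
gripper_width: 0.0215
grasp_force: 79.7
```

Emit:
apply_moves([
  [[0, 0, 0, 0.0075, 0, -0.001, 0], [0, 0, 0, 0.0075, 0, 0, 0], [0, 0, 0, 0.0075, 0, 0, 0], [0, 0, 0, 0, 0, 0, 0]],
])

```text
time_s: 22.65
eef_pos: [0.5736, 0.0603, 0.0817]
ee_rot: [2.37, 2.061, -0.002]
wrist_force: [-1.1, -3.8, 4.3]
gripper_width: 0.0215
grasp_force: 80.0
```

Emit:
apply_moves([
  [[0, 0, 0, 0.0075, 0, 0, 0], [0, 0, 0, 0.0075, 0, 0, 0], [0, 0, 0, 0.0075, 0, 0, 0], [0, 0, 0, 0, 0, 0, 0]],
])

```text
time_s: 23.05
eef_pos: [0.5745, 0.0649, 0.0817]
ee_rot: [2.369, 2.061, -0.001]
wrist_force: [-1.3, -5.1, 4.1]
gripper_width: 0.0219
grasp_force: 79.9
```

Emit:
apply_moves([
  [[0, 0, 0, 0.0075, 0, 0, 0], [0, 0, 0, 0.0075, 0, 0, 0], [0, 0, 0, 0.0075, 0, 0, 0], [0, 0, 0, 0, 0, 0, 0]],
])

```text
time_s: 23.45
eef_pos: [0.5751, 0.0696, 0.0817]
ee_rot: [2.369, 2.061, -0.0]
wrist_force: [0.4, -5.1, 4.7]
gripper_width: 0.0218
grasp_force: 79.9
```

Emit:
apply_moves([
  [[0, 0, 0, 0.0075, 0, -0.0005, 0], [0, 0, 0, 0.0075, 0, 0, 0], [0, 0, 0, 0.0075, 0, 0, 0], [0, 0, 0, 0, 0, 0, 0]],
])

```text
time_s: 23.85
eef_pos: [0.5756, 0.0745, 0.0817]
ee_rot: [2.369, 2.062, -0.0]
wrist_force: [-0.2, -5.0, 4.4]
gripper_width: 0.0217
grasp_force: 79.9
```

Emit:
apply_moves([
  [[0, 0, 0, 0.0075, 0, 0, 0], [0, 0, 0, 0.0075, 0, 0, 0], [0, 0, 0, 0.0075, 0, 0, 0], [0, 0, 0, 0, 0, 0, 0]],
])

```text
time_s: 24.25
eef_pos: [0.5762, 0.0791, 0.0817]
ee_rot: [2.37, 2.062, -0.0]
wrist_force: [0.0, -5.1, 4.4]
gripper_width: 0.0214
grasp_force: 79.9
```

Emit:
apply_moves([
  [[0, 0, 0, 0.0075, 0, 0, 0], [0, 0, 0, 0.0075, 0, 0, 0], [0, 0, 0, 0.0075, 0, 0, 0], [0, 0, 0, 0, 0, 0, 0]],
])

```text
time_s: 24.65
eef_pos: [0.5762, 0.0851, 0.0812]
ee_rot: [-2.368, -2.063, 0.0]
wrist_force: [0.1, -0.3, -2.7]
gripper_width: 0.0218
grasp_force: 79.2
```

Emit:
apply_moves([
  [[0, 0, 0, 0.0075, 0, 0, 0], [0, 0, 0, 0.0075, 0, 0, 0], [0, 0, 0, 0, 0, 0.004, 0], [0, 0, 0, 0, 0, 0.004, 0], [0, 0, 0, 0, 0, 0, 0]],
])

```text
time_s: 25.15
eef_pos: [0.577, 0.087, 0.08]
ee_rot: [-2.369, -2.063, -0.0]
wrist_force: [0.2, 1.0, -1.4]
gripper_width: 0.022
grasp_force: 79.2
```

Emit:
apply_moves([
  [[0, 0, 0, 0.003, 0, 0.005, 0], [0, 0, 0, 0, 0, 0.005, 0], [0, 0, 0, 0, 0, 0, 0]],
])

```text
time_s: 25.45
eef_pos: [0.577, 0.0873, 0.0779]
ee_rot: [2.37, 2.062, -0.0]
wrist_force: [-1.6, -1.3, -1.9]
gripper_width: 0.0216
grasp_force: 79.2
```

Emit:
apply_moves([
  [[0, 0, 0, 0, 0, 0.005, 0], [0, 0, 0, 0, 0, 0.005, 0], [0, 0, 0, 0, 0, 0, 0]],
])

```text
time_s: 25.75
eef_pos: [0.5771, 0.0874, 0.0759]
ee_rot: [2.37, 2.063, -0.0]
wrist_force: [-0.2, -0.5, -1.9]
gripper_width: 0.0219
grasp_force: 79.2
```

Emit:
apply_moves([
  [[0, 0, 0, 0, 0, 0.008, 0], [0, 0, 0, 0, 0, 0.008, 0], [0, 0, 0, 0, 0, 0.008, 0], [0, 0, 0, 0, 0, 0, 0]],
])

```text
time_s: 26.15
eef_pos: [0.5771, 0.0875, 0.071]
ee_rot: [2.37, 2.063, -0.0]
wrist_force: [0.1, -0.5, -2.3]
gripper_width: 0.0218
grasp_force: 79.2
```

Emit:
apply_moves([
  [[0, 0, 0, 0, 0, 0.008, 0], [0, 0, 0, 0, 0, 0.008, 0], [0, 0, 0, 0, 0, 0.008, 0], [0, 0, 0, 0, 0, 0, 0]],
])

```text
time_s: 26.55
eef_pos: [0.5771, 0.0874, 0.0663]
ee_rot: [2.37, 2.063, -0.0]
wrist_force: [0.2, -0.3, -1.5]
gripper_width: 0.0216
grasp_force: 79.2
```

Smooth. There are about 6 mm left to the collar, so I'll finish in smaller steps.

Emit:
apply_moves([
  [[0, 0, 0, 0, 0, 0.008, 0], [0, 0, 0, 0, 0, 0.008, 0], [0, 0, 0, 0, 0, 0.006, 0], [0, 0, 0, 0, 0, 0, 0]],
])

```text
time_s: 26.95
eef_pos: [0.5771, 0.0875, 0.0619]
ee_rot: [-2.37, -2.063, 0.0]
wrist_force: [-0.1, -0.7, -1.6]
gripper_width: 0.0217
grasp_force: 79.2
```

Emit:
apply_moves([
  [[0, 0, 0, 0, 0, 0.0025, 0], [0, 0, 0, 0, 0, 0.0025, 0], [0, 0, 0, 0, 0, 0, 0]],
])

```text
time_s: 27.25
eef_pos: [0.5771, 0.0875, 0.061]
ee_rot: [2.37, 2.063, 0.0]
wrist_force: [0.5, 0.3, -2.1]
gripper_width: 0.0216
grasp_force: 79.2
```

Emit:
apply_moves([
  [[0, 0, 0, 0, 0, 0.0025, 0], [0, 0, 0, 0, 0, 0, 0]],
])

```text
time_s: 27.45
eef_pos: [0.5771, 0.0875, 0.0606]
ee_rot: [2.37, 2.063, 0.0]
wrist_force: [-0.1, -0.4, -1.7]
gripper_width: 0.0216
grasp_force: 79.2
```

Emit:
apply_moves([
  [[0, 0, 0, 0, 0, 0.002, 0], [0, 0, 0, 0, 0, 0, 0]],
])

```text
time_s: 27.65
eef_pos: [0.5772, 0.0876, 0.0605]
ee_rot: [2.37, 2.063, 0.0]
wrist_force: [-1.7, -1.6, 1.6]
gripper_width: 0.0216
grasp_force: 79.3
```

Emit:
apply_moves([
  [[0, 0, 0, 0, 0, 0.002, 0], [0, 0, 0, 0, 0, 0, 0]],
])

```text
time_s: 27.85
eef_pos: [0.5772, 0.0875, 0.0604]
ee_rot: [2.37, 2.062, 0.001]
wrist_force: [-2.6, -0.7, 7.0]
gripper_width: 0.0219
grasp_force: 79.7
```

Emit:
apply_moves([
  [[0, 0, 0, 0, 0, 0, 0], [0, 0, 0, 0, 0, 0, 35], [0, 0, 0, 0, 0, 0, 55], [0, 0, 0, 0, 0, 0, 55], [0, 0, 0, 0, 0, 0, 55]],
], squeeze=20)

```text
time_s: 28.35
eef_pos: [0.5771, 0.0875, 0.0597]
ee_rot: [-2.37, -2.063, -0.0]
wrist_force: [0.4, -0.2, 0.3]
gripper_width: 0.0472
grasp_force: 0.0
```

Emit:
apply_moves([
  [[0, 0, 0, 0, 0, -0.04, 55], [0, 0, 0, 0, 0, -0.15, 55], [0, 0, 0, 0, 0, -0.2, 55], [0, 0, 0, 0, 0, -0.2, 55], [0, 0, 0, 0, 0, 0, 55], [0, 0, 0, 0, 0, 0, 55]],
])

```text
time_s: 28.95
eef_pos: [0.5778, 0.0877, 0.1793]
ee_rot: [2.369, 2.062, 0.004]
wrist_force: [-0.5, -0.5, -0.5]
gripper_width: 0.0469
grasp_force: 0.0
```

Run:
```python
from h import *
s,w=snap('wrist','z.png'); e=s['eef_pos']; print(e,s['wrist_force'],s['gripper_width'])
snap('side','z2.png'); snap('scene','z3.png')
# where would the handle top (home z=.125, at x,y of release) appear; check its bright disc there
for n,fn in(('wrist','z.png'),('side','z2.png'),('scene','z3.png')):
    im=cv2.cvtColor(cv2.imread('pics/'+fn),6)
    # invert at(): solve pixel by small least squares
    from scipy.optimize import least_squares
    px=lambda P: least_squares(lambda q:(at(n,q[0],q[1],P[2],s)-P)[:2]*1e3,[280,210]).x
    print(n,'top home',px(np.array([.5772,.0875,.125])).round(1),'5mm higher',px(np.array([.5772,.0875,.130])).round(1),'collar',px(np.array([.5772,.0875,.065])).round(1))
im=cv2.cvtColor(cv2.imread('pics/z2.png'),6); u=int(round(279))
print(im[170:225,268:288:2])
```

```text
[0.5778447  0.08765491 0.17930759] [-0.51595229 -0.48517657 -0.53293929] 0.046905288909167564
wrist top home [281.6 217.5] 5mm higher [281.6 219.5] collar [281.7 198. ]
side top home [270.5 191.6] 5mm higher [270.4 189.5] collar [270.8 216.1]
scene top home [271.6 198.9] 5mm higher [271.5 197.5] collar [272.2 215.8]
[[118 117 115 116 116 120 120 119 116 118]
 [119 119 120 115 118 118 119 117 118 119]
 [116 119 118 120 119 118 116 119 119 120]
 [120 121 116 118 119 118 118 115 117 119]
 [120 117 117 115 118 119 121 122 121 117]
 [118 116 119 118 116 119 119 116 119 119]
 [115 117 120 115 118 118 117 117 118 118]
 [117 117 117 114 119 119 119 119 117 121]
 [114 117 116 118 118 118 118 118 115 117]
 [115 112 114 116 112 116 117 120 120 120]
 [114 119 118 117 112 116 116 115 119 115]
 [114 112 115 112 116 119 114 112 113 115]
 [114 117 117 115 113 119 115 115 115 117]
 [113 114 115 112 114 115 114 115 116 115]
 [116 112 112 116 117 112 112 114 113 116]
 [112 113 113 113 112 115 114 116 118 118]
 [117 113 113 114 114 112 112 112 112 112]
 [111 110 111 107 113 111 113 114 113 114]
 [108 10
[... 883 characters left out ...]
50 149 146]
 [113 127 135  90 109 152 148 147 150 150]
 [ 36  48  43  50 137 151 147 149 150 150]
 [ 79  56  75 125 127 151 148 149 149 149]
 [119 125 136 136 116 150 151 147 148 149]
 [ 87 104 100  63 104 149 147 150 149 148]
 [ 39  45  44  78 135 149 146 150 146 146]
 [108  90  94 132 136 149 150 146 149 146]
 [116 120 130 131 123 145 143 147 149 149]
 [129 124 127 132 134 152 145 145 148 149]
 [108 121 123 132 147 151 149 145 149 148]
 [122 117 112  84 113 154 150 146 146 147]
 [150 137  48  56  76 139 151 148 146 148]
 [148 153  82  60  53 100 150 150 149 145]
 [151 152 135  54  63  62 138 151 144 145]
 [149 149 154  84  60  51  98 149 146 144]
 [145 150 153 136  53  58  60 142 144 218]]
```

The gripper is clear. In the side view the probe stands straight, with its handle top at about v = 192, where it should be when home (191.6).

```bash
python3 -c "
from workcell import arm; print(arm.sign_off())"
```

```text
the job is handed in; nothing more can be done
None
```

The probe dropped through the shutter, was pushed until its collar met the cover plate, and was released standing upright. The job is handed in at about 29 s, and no verdict came back. The highest contact force I read on the unit was about 14 N, sampled between moves.

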